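# Press a wafer onto its polishing block in the hand-screw bonding press

## Robot

A 6-joint arm with a two-finger parallel gripper is mounted at the origin on a cart in front of the work surface, level with it; the furniture and walls round the work are solid. World frame = base frame: x ahead of the robot, y to its left, z up, the work surface at z = 0. Lengths are in mm, angles in rad, forces in N, time in s.
With the tool pointing down it reaches from about 275 to 750 mm from the base axis. Payload 10.2 kg.
Tool frame: the origin (TCP) lies at the very end of the fingers, on their centre line; the grasp point (between the pads) lies 19 mm behind it; z points along the fingers, y is the line along which they close (so a half turn about z gives the same grasp; the last joint's range is limited). The gripper opens to 85 mm and grips with 20 to 120 N. Pads are 22 mm wide; open, the fingers measure 114 mm over their backs; the gripper's body (76 mm by 85 mm) begins 54 mm behind the grasp point. The pads swing forward as they close: fully open they stand 13 mm farther back than shut.
Start: joints at [-1.398, 0.313, 1.498, -0, 1.331, -0.223], TCP at [202.4, -484.423, 231.294] pointing down, gripper open.
Joint ranges: [-2.94, 2.94], [-0.97, 2.17], [0.19, 2.56], [-1.23, 4.37], [0.02, 3.11], [-2.88, 2.88]. Speed limits (rad/s): [2.39, 2.39, 3.01, 3.14, 3.14, 3.14].

## Interface

Orientations are given as a unit quaternion [w, x, y, z].
In Python, from rig import ctrl, optics gives the robot as it stands. The module is installed in compiled form; this text tells all that it offers.
- The arm moves only by the shell command python3 -m handwheel 'ROWS' [FORCE]. ROWS is JSON, a list that holds one entry, the list of rows, each a list of 5 numbers: the gripper command: -1 is fully open, 1 is shut, values between are in proportion, then the shift along the world's x, y, z in units of 50 mm (1.0 is 50 mm), then the turn about the world's z in units of 8 degrees (1.0 is 8 degrees). In form: [[[gripper, tx, ty, tz, twist], ...]]. A call has 1 to 10 rows; each row shifts and turns the commanded pose from where the row before left it; what a row does not reach is not made up. A row lasts 1/10 s, in which the tool goes at most 50 mm and 8.59 degrees, less where a joint would pass 70% of its speed; a pose out of reach is approached as far as the arm can. A call is refused whole if a number of a shift passes 1 or a number of a turn 1, either way. A call with a gripper value outside its range is refused whole. The fingers move at their own pace and stop on an object; FORCE is the grip in N (left out, the last holds). Time passes only in rows, so rows that do not move let the fingers close. It gives the time, the measured TCP pose, the force, the opening and the grip force at its end, in the units of the state.
- ctrl.sense(): the state, without advancing time (a new reading comes with each control period).
- optics.capture(name): name is "scene" or "top"; returns a dict with "img" (480x640x3 uint8, blue, green, red), "K" (3x3 intrinsics, pixels), "dist_coeffs" ([k1, k2, p1, p2, k3] as OpenCV has them; the pictures are not rectified), "R" (3x3) and "t" (3): a world point X has camera coordinates R X + t. Camera axes: x right, y down, z forward; pixel columns grow to the right and rows downward; lengths in mm; the calibration is good to about 2 mm. A picture is of the moment at which its call begins. There is no depth.
- ctrl.finish_job(): hands the job in; it is judged then, once.
The state is a dict: "time_s": time; "joints": joint angles; "dq": joint speeds; "tau": joint torques, N m; "eef_pos": TCP position; "ee_rot": TCP orientation; "force": force on the tool from outside, world axes, zero at the start; "wrist_torque": the same for the moment, N m; "grip_width": opening from 0.0 (shut) to 1.0 (fully open); "grip_force": force on a finger pad.
Only numpy, scipy, OpenCV 4.12 (cv2) and the standard library are available. Lean on these libraries where they do the work, as an engineer would, in place of code of your own. Each camera call takes 0.05 s, during which the arm holds its last target. There are 200 camera calls.

## Task

Bond the wafer: set the polishing block that carries the wafer down in the round pocket of the press's swung-out tray, then push the tray by its red corner knob until it is fully home under the press. Then turn the handwheel by its crank handle clockwise, a full turn and a little more, until it comes up against its stop and the pad bears on the wafer; leave everything like that and do not disturb the bare block, the eyepiece and the wafer case.

Things in the scene. Friction and masses are not known exactly. Their poses are not given: they have to be found in the camera images.
- wafer_block_mid (a point): Loose steel polishing block with a dark violet wafer on its top: a cylinder 60 mm in diameter and 32 mm tall (33 mm with the wafer, which is 52 mm across), standing upright, about 0.35 kg. The point is on its axis, 16 mm above its underside; z up.
- bare_block_mid (a point): An equal loose steel block without a wafer (60 mm diameter, 32 mm tall), to be left where it stands. The point is on its axis, 16 mm above its underside.
- tray_pocket (a point): Centre of the flat floor of the round pocket in the press's tray (22 mm above the bench). The pocket is 66 mm wide with a small chamfer and 4 mm deep in an aluminium tray whose top lies 26 mm above the bench. The tray plate reaches 42 mm to each side of the pocket's centre and 42 mm beyond it, away from the pin. Axes: y points from the pocket to the tray's pin, 105 mm away; z up. With the tray home the pocket lies exactly below the screw axis.
- tray_pin (a point): The fixed upright pin about which the tray pivots (the point is at the knob's mid-height, 45 mm above the bench). Its axes turn with the tray: z up, the pocket lies 105 mm along -y, the red knob 92 mm along -x and 4 mm along +y.
- tray_knob (a point): Red upright knob on the outer corner of the tray: 19 mm in diameter, standing from 28 mm to 62 mm above the bench on a tongue 42 mm wide that is part of the tray (top 26 mm above the bench). The point is on its axis 45 mm above the bench; axes as tray_pin.
- tray (a joint): Angle of the tray about its pin, rad: 0 is fully home under the press (a fixed stop), up to 1.7 swung out towards the front; it starts between 1.45 and 1.6. Seen from above, closing (falling values) is counter-clockwise. It stays where it is left; moving it takes about 1 to 2 N at the knob.
- wheel_centre (a point): Point on the vertical axis of the screw and handwheel, at the height of the middle of the crank handle; z up. The handwheel (about 118 mm across its rim, rim top at first 171 mm above the bench) lies on top of the press and sinks with the screw by 12 mm a turn. The cast overarm, column and foot of the press (foot 12 mm high) are fixed to the bench. With the crank the press stands 218 mm tall at first: carry things over it well clear or round its front.
- crank_grip (a point): Middle of the upright black crank handle on the rim of the handwheel: 20 mm in diameter, 46 mm tall (24 mm below the point to 22 mm above it), 52 mm from the wheel's axis, free to spin on its own pin. Its height is about 196 mm above the bench at first and falls 12 mm a turn of the wheel.
- handwheel (a joint): Angle of the handwheel, rad, growing clockwise as seen from above; 0 is fully up, 7.2 is the lower stop. It starts between 0 and 0.7 and turns freely against light friction (1 to 2 N at the crank); it stays where it is left.
- pad: Sprung round pressure pad (48 mm across, rubber face) under the ram, on the screw axis; it sinks with the handwheel. Origin on the screw axis, 62.5 mm below the pad's face; it moves with the pad. When the handwheel is up its face clears a block standing in the pocket by about 6 to 7.5 mm; at the wheel's stop its spring presses on the block with about 12 N.
- wafer_block: The block with the wafer again, with its origin at the centre of its underside, z up.
- wafer_case: Bystander: flat case with a clear lid, 97 x 119 x 28 mm; origin under its centre.
- eyepiece_spare: Bystander: black eyepiece standing upright, 39 mm wide, 63 mm tall; origin under its centre.

How it is judged (in metres and radians):
On the way, in this order (a step that is already met when the one before it is completed fails the run):
1. the block with the wafer sits flat in the pocket of the swung-out tray, let go (horizontal distance between wafer_block_mid and tray_pocket below 0.0045 m and z of wafer_block_mid in the frame of tray_pocket below 0.0185 m and angle between wafer_block_mid's own z axis and vertical below 0.06 rad and contact force between the fingers and wafer_block below 0.1 N and value of joint tray above 1 rad), for 0.2 s.
2. the tray is fully home under the press with the block in its pocket, the wheel still up (value of joint tray below 0.04 rad and horizontal distance between wafer_block_mid and tray_pocket below 0.0045 m and z of wafer_block_mid in the frame of tray_pocket below 0.0185 m and value of joint handwheel below 1.2 rad), for 0.2 s.
3. the handwheel has been turned down to its stop (value of joint handwheel above 7 rad), for 0.1 s.
At the end, for the whole second after the job is handed in: The handwheel stands within 0.2 rad of its lower stop, the tray within 0.04 rad of home, the wafer block flat in the pocket within 4.5 mm of its centre and at rest, the pad pressing on it with more than 5 N (value of joint handwheel above 7 rad and value of joint tray below 0.04 rad and horizontal distance between wafer_block_mid and tray_pocket below 0.0045 m and z of wafer_block_mid in the frame of tray_pocket below 0.0185 m and angle between wafer_block_mid's own z axis and vertical below 0.06 rad and contact force between pad and wafer_block above 5 N and linear speed of wafer_block below 0.02 m/s); the robot touches nothing.
It fails at once if the bare block, the eyepiece or the wafer case is moved by more than 30 mm (distance of any of bare_block_mid, wafer_case, eyepiece_spare from where it was at the start of the episode above 0.03 m).
It fails at once if the wafer block is tipped over (angle between wafer_block_mid's own z axis and vertical above 0.7 rad).
It also fails if it takes over 72 s, if anything falls off the work surface, if the arm or the gripper's body presses on something with over 40 N, if the wrist force passes 120 N, or if a joint passes its speed limit or range.

## Working session

There is one attempt and no reset: what is moved stays moved. The work goes in short steps, Python scripts to look and compute and a shell command to move; the robot and the scene stay as the last step left them, time stands still between calls to the robot, and variables do not carry over. Pictures are saved under pics/ and viewed, at most 10 in all, crops included, and the job is handed in when it is done.

```bash
mkdir -p pics; cat > h.py <<'E'
import cv2,numpy as np
from rig import ctrl,optics
def ray(c,uv):
    p=cv2.undistortPoints(np.array([[uv]],float),np.array(c["K"],float),np.array(c["dist_coeffs"],float))[0,0]
    R=np.array(c["R"]);t=np.array(c["t"]);d=R.T@np.array([p[0],p[1],1.]);return -R.T@t,d/np.linalg.norm(d)
def atz(c,uv,z):
    o,d=ray(c,uv);return o+d*(z-o[2])/d[2]
def tri(obs):
    A=np.zeros((3,3));b=np.zeros(3)
    for c,uv in obs:
        o,d=ray(c,uv);P=np.eye(3)-np.outer(d,d);A+=P;b+=P@o
    X=np.linalg.solve(A,b);return X,[np.linalg.norm((np.eye(3)-np.outer(ray(c,u)[1],ray(c,u)[1]))@(X-ray(c,u)[0])) for c,u in obs]
def proj(c,X):
    return cv2.projectPoints(np.array([X],float),cv2.Rodrigues(np.array(c["R"],float))[0],np.array(c["t"],float),np.array(c["K"],float),np.array(c["dist_coeffs"],float))[0][0,0]
E
python3 - <<'E'
from h import *
import pickle
for n in("scene","top"):
    c=optics.capture(n);cv2.imwrite(f"pics/{n}0.png",c["img"]);pickle.dump(c,open(f"{n}0.pkl","wb"))
    R=np.array(c["R"]);print(n,-R.T@np.array(c["t"]),R[2],c["K"][0])
s=ctrl.sense();print(s)
E
```

```text
scene [-118.92369989  732.79784827  874.91331582] [ 0.58759918 -0.51314356 -0.6256284 ] [617.32332855   0.         326.23653584]
top [413.81961991 140.49622755 953.24108755] [ 0.19371918  0.03544616 -0.98041647] [445.90724835   0.         319.40248905]
{'time_s': 0.1, 'joints': array([-1.39842652e+00,  3.13354110e-01,  1.49832512e+00, -6.37580289e-06,
        1.33098677e+00, -2.23383155e-01]), 'dq': array([ 0.00168016, -0.00136927, -0.00397433,  0.00027559,  0.0015264 ,
       -0.00167308]), 'tau': array([ 2.13878928e-03, -4.12902224e+01, -2.60140800e+01, -2.36437663e-04,
        3.04632107e-03,  4.47867919e-06]), 'eef_pos': array([ 202.34683313, -484.20622133,  230.82628547]), 'ee_rot': array([-5.36576815e-04,  9.80485955e-01,  1.96588412e-01,  1.05919831e-05]), 'force': array([ 0.3153814 ,  0.14565058, -0.46353538]), 'wrist_torque': array([ 0.01176613,  0.01646849, -0.05077332]), 'grip_force': 0.0, 'grip_width': 1.0022423367304736}
```

View pics/scene0.png

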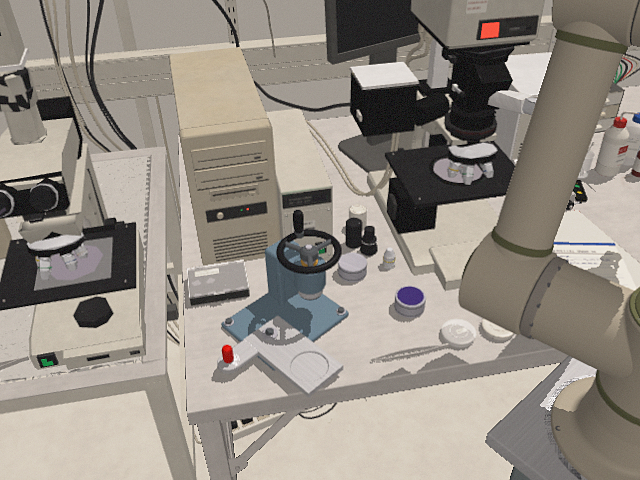

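View pics/top0.png

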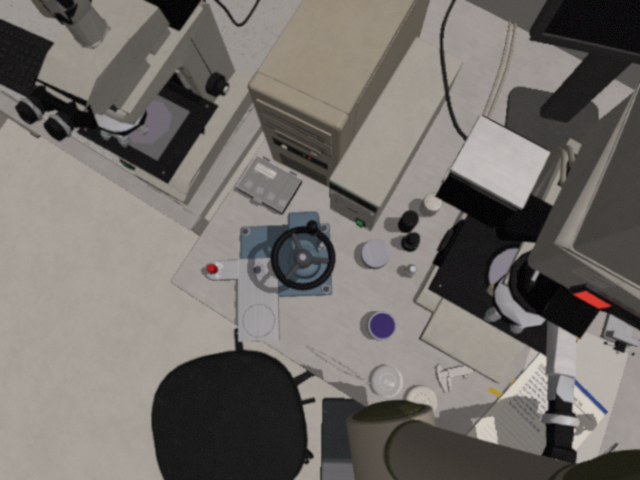

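The scene view shows the wafer block near (410,300), pocket (310,365), knob (228,353) and crank (298,222). In the top view they are at (381,326), (258,322), (212,268) and (312,228). I'll enlarge both views.

```bash
python3 - <<'E'
import cv2
a=cv2.imread("pics/scene0.png")[200:395,210:440];cv2.imwrite("pics/s_c.png",cv2.resize(a,None,fx=3,fy=3,interpolation=cv2.INTER_CUBIC))
a=cv2.imread("pics/top0.png")[210:350,195:405];cv2.imwrite("pics/t_c.png",cv2.resize(a,None,fx=3.8,fy=3.8,interpolation=cv2.INTER_CUBIC))
E
```

```text
(no output)
```

View pics/s_c.png

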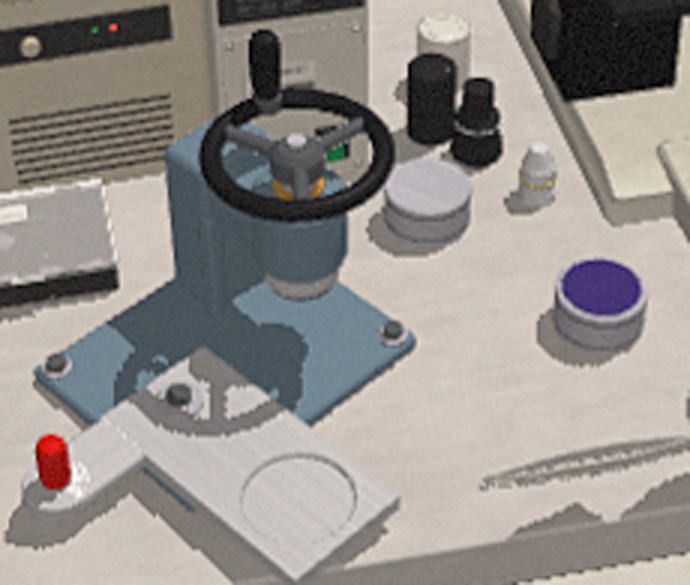

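View pics/t_c.png

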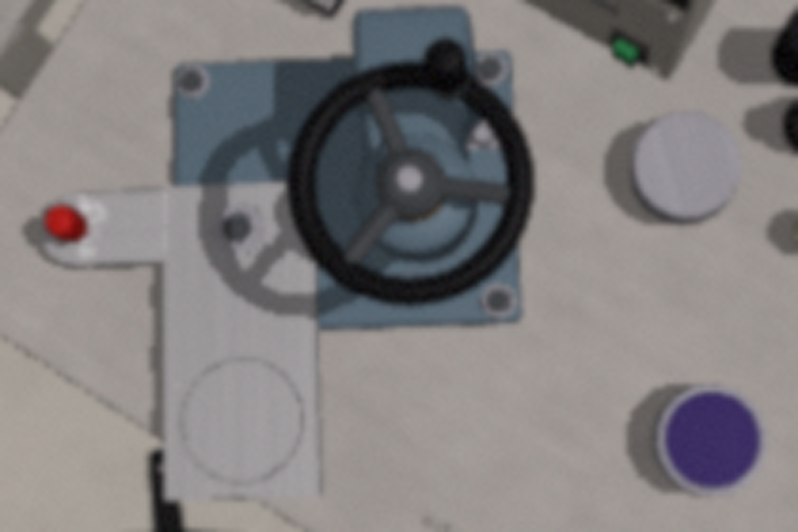

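Crops: in the scene crop the wafer is at (601,288), pocket (299,498), knob (53,460), pin head (179,393), hub (297,141) and crank handle from (264,36) to (267,105). In the top crop the same points are (711,440), (242,420), (66,222), (237,228), (409,178) and (445,60).

```bash
python3 - <<'E'
from h import *
import pickle
S=pickle.load(open("scene0.pkl","rb"));T=pickle.load(open("top0.pkl","rb"))
s=lambda u,v:(210+(u+.5)/3-.5,200+(v+.5)/3-.5)
t=lambda u,v:(195+(u+.5)/3.8-.5,210+(v+.5)/3.8-.5)
def seg(c,lo,hi,box):
    x0,y0,x1,y1=box;m=cv2.inRange(cv2.cvtColor(c["img"][y0:y1,x0:x1],cv2.COLOR_BGR2HSV),lo,hi);M=cv2.moments(m,True);return (x0+M["m10"]/M["m00"],y0+M["m01"]/M["m00"])
w=[(S,seg(S,(115,90,30),(140,255,255),(390,280,430,320))),(T,seg(T,(115,90,30),(140,255,255),(360,305,405,345)))]
print("wafer",[x[1] for x in w],tri(w))
k=[(S,seg(S,(0,150,80),(8,255,255),(215,340,240,368))),(T,seg(T,(0,150,80),(8,255,255),(200,258,222,280)))]
print("knob",[x[1] for x in k],tri(k))
for n,a,b in [("pocket",(299,498),(242,420)),("pinhead",(179,390),(237,226)),("hub",(297,139),(409,177)),("cranktop",(264,36),(447,50)),("bare",(427,189),(686,164))]:
    print(n,tri([(S,s(*a)),(T,t(*b))]))
for z in(22,26):print("pocket z",z,atz(S,s(299,498),z),atz(T,t(242,420),z))
print("tray plate corner z26",[atz(T,t(*p),26)[:2].round(1) for p in((165,499),(320,496),(163,188))])
print("foot",[atz(T,t(*p),12)[:2].round(1) for p in((173,64),(520,320))])
E
```

```text
wafer [(409.879781420765, 295.30601092896177), (381.9910514541387, 325.2841163310962)] (array([426.72423209,  42.06950035,  30.57154949]), [np.float64(0.37481063441931545), np.float64(0.37481063441929546)])
knob [(227.03896103896105, 353.5844155844156), (211.46875, 268.390625)] (array([534.56755732, 396.68937082,  42.93766339]), [np.float64(1.0221042774841786), np.float64(1.0221042774842843)])
pocket (array([431.11021545, 296.56769044,  22.39894468]), [np.float64(0.9198069580699316), np.float64(0.919806958069935)])
pinhead (array([536.57072503, 302.57409133,  33.82108873]), [np.float64(0.6699408501895342), np.float64(0.6699408501895515)])
hub (array([542.72277468, 198.1170773 , 171.31104653]), [np.float64(0.8897412283398143), np.float64(0.8897412283398679)])
cranktop (array([594.37581847, 179.56988972, 210.23358153]), [np.float64(1.2711984973183872), np.float64(1.2711984973184531)])
bare (array([577.03666604,  55.51311626,  25.60206423]), [np.float64(0.7341830920150261), np.float64(0.7341830920151226)])
pocket z 22 [430.61993568 295.80610367  22.        ] [431.79220603 297.27158139  22.        ]
pocket z 26 [428.04268134 297.85551121  26.        ] [431.71500761 296.59817745  26.        ]
tray plate corner z26 [array([388.1, 336.8]), array([392.2, 252.4]), array([558.7, 347.2])]
foot [array([633.1, 348.8]), array([490.6, 146.5])]
```

```bash
python3 - <<'E'
from h import *
import pickle
S=pickle.load(open("scene0.pkl","rb"));T=pickle.load(open("top0.pkl","rb"))
print("red",tri([(S,(489,30)),(T,(590,300))]))
for z in(0,150,300,450):print(z,[atz(T,p,z)[:2].round() for p in((550,330),(560,455),(425,340),(440,270),(365,228),(333,185))])
print("TCP proj",[(p,proj(T,p).round()) for p in((202,-484,231),(260,-300,231),(320,-100,231))])
E
```

```text
red (array([ 447.52933936, -118.1083084 ,  508.72193036]), [np.float64(0.1702406591124917), np.float64(0.17024065911258943)])
0 [array([ 422., -320.]), array([ 165., -331.]), array([398., -51.]), array([547., -86.]), array([637.,  76.]), array([735., 148.])]
150 [array([ 420., -247.]), array([ 204., -257.]), array([401., -21.]), array([526., -50.]), array([602.,  86.]), array([684., 146.])]
300 [array([ 419., -175.]), array([ 243., -183.]), array([403.,   9.]), array([505., -15.]), array([567.,  96.]), array([634., 145.])]
450 [array([ 418., -103.]), array([ 283., -109.]), array([406.,  39.]), array([484.,  21.]), array([532., 106.]), array([583., 144.])]
TCP proj [((202, -484, 231), array([710., 461.])), ((260, -300, 231), array([609., 431.])), ((320, -100, 231), array([486., 394.]))]
```

```bash
python3 - <<'E'
import cv2
a=cv2.imread("pics/top0.png")[230:480,400:640];cv2.imwrite("pics/t_r.png",cv2.resize(a,None,fx=2.4,fy=2.4,interpolation=cv2.INTER_CUBIC))
E
```

```text
(no output)
```

View pics/t_r.png

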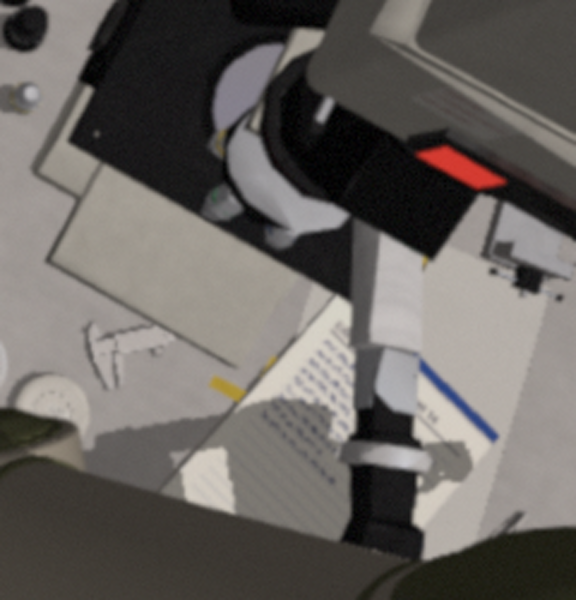

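The crop shows a microscope eyepiece tube reaching towards the robot, from about (550,330) to (560,455) in the top view. Before swinging past it I need its height.

```bash
python3 - <<'E'
from h import *
import pickle
S=pickle.load(open("scene0.pkl","rb"));T=pickle.load(open("top0.pkl","rb"))
for z in(200,300,350,400,450,500,550):print(z,[(p,proj(S,atz(T,p,z)).round(),atz(T,p,z)[:2].round()) for p in((555,325),(565,375),(560,420),(560,455))])
a=S["img"][0:270,400:640];cv2.imwrite("pics/s_r.png",cv2.resize(a,None,fx=2.2,fy=2.2,interpolation=cv2.INTER_CUBIC))
E
```

```text
200 [((555, 325), array([508., 170.]), array([ 428., -233.])), ((565, 375), array([547., 185.]), array([ 346., -246.])), ((560, 420), array([578., 203.]), array([ 273., -234.])), ((560, 455), array([605., 217.]), array([ 217., -232.]))]
300 [((555, 325), array([502., 135.]), array([ 426., -183.])), ((565, 375), array([539., 147.]), array([ 355., -194.])), ((560, 420), array([567., 163.]), array([ 292., -184.])), ((560, 455), array([592., 175.]), array([ 243., -183.]))]
350 [((555, 325), array([499., 115.]), array([ 425., -158.])), ((565, 375), array([534., 126.]), array([ 359., -169.])), ((560, 420), array([561., 141.]), array([ 301., -159.])), ((560, 455), array([585., 151.]), array([ 256., -158.]))]
400 [((555, 325), array([496.,  94.]), array([ 424., -134.])), ((565, 375), array([529., 104.]), array([ 364., -143.])), ((560, 420), array([554., 117.]), array([ 311., -134.])), ((560, 455), array([577., 126.]), array([ 269., -133.]))]
450 [((555, 325), array([492.,  70.]), array([ 423., -109.])), ((565, 375), array([524.,  79.]), array([ 368., -117.])), ((560, 420), array([547.,  91.]), array([ 320., -110.])), ((560, 455), array([568.,  99.]), array([ 283., -109.]))]
500 [((555, 325), array([488.,  45.]), array([423., -84.])), ((565, 375), array([517.,  53.]), array([373., -92.])), ((560, 420), array([539.,  63.]), array([329., -85.])), ((560, 455), array([559.,  70.]), array([296., -84.]))]
550 [((555, 325), array([484.,  17.]), array([422., -59.])), ((565, 375), array([511.,  24.]), array([377., -66.])), ((560, 420), array([531.,  32.]), array([339., -60.])), ((560, 455), array([549.,  38.]), array([309., -59.]))]
```

View pics/s_r.png

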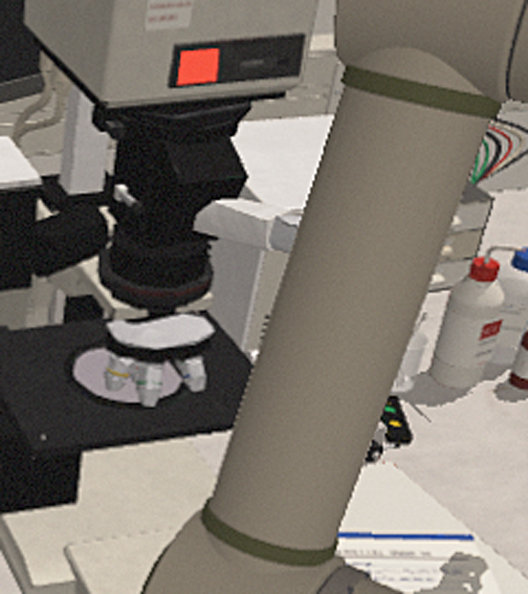

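The tube's white part shows in the scene view near (509,98) to (532,105), which puts it at z≈400 with its tip about 300 mm from the base. I'll find the microscope head's extents, then raise the arm to pass over the tube, away from obstacles.

```bash
python3 - <<'E'
from h import *
import pickle
S=pickle.load(open("scene0.pkl","rb"));T=pickle.load(open("top0.pkl","rb"))
for z in (480,510,540):print(z,[atz(S,p,z)[:2].round() for p in((445,48),(541,38),(520,92))],[atz(T,p,z)[:2].round() for p in((535,250),(575,290),(610,310),(635,327))])
E
python3 -m handwheel '[[[-1,0,0,1,0],[-1,0,0,1,0],[-1,0,0.5,1,0],[-1,0,0.5,1,0],[-1,0,0.5,1,0],[-1,0,0.5,0.5,0],[-1,0,0.5,0,0],[-1,0,0,0,0]]]'
python3 - <<'E'
from h import *
s=ctrl.sense();print(s["joints"].round(4),s["eef_pos"])
E
```

```text
480 [array([491., -65.]), array([ 410., -219.]), array([313., -17.])] [array([503., -77.]), array([ 460., -119.]), array([ 439., -157.]), array([ 421., -185.])]
510 [array([445.,  -4.]), array([ 369., -147.]), array([280.,  40.])] [array([498., -63.]), array([ 457., -102.]), array([ 437., -138.]), array([ 420., -164.])]
540 [array([399.,  56.]), array([329., -75.]), array([247.,  97.])] [array([492., -49.]), array([454., -86.]), array([ 436., -119.]), array([ 420., -143.])]
time_s: 0.9
eef_pos: [202.6, -365.4, 492.0]
ee_rot: [0.002, 0.98, 0.197, 0.0]
force: [0.1, -0.3, 0.1]
grip_width: 1.002
grip_force: 0.0
[-1.3468e+00  3.5900e-02  1.1650e+00  1.0000e-04  1.9375e+00 -1.7290e-01] [ 202.56123143 -365.40564463  491.95442105]
```

```bash
python3 -m handwheel '[[[-1,-0.3,0.6,0.8,0],[-1,0,0.6,0.6,0],[-1,0,0.6,0,0],[-1,0.5,0.4,0,0],[-1,0.6,0.5,0,0],[-1,0.45,0.6,0,0],[-1,0.45,0.6,0,0],[-1,0.25,0.6,0,0],[-1,0.25,0.6,0,0]]]'
python3 -m handwheel '[[[-1,0.2,0.6,0,-0.5],[-1,0.16,0.6,0,-0.5],[-1,0.08,0.7,0,-0.5],[-1,0.02,0.7,0,-0.5],[-1,0,0.7,0,-0.5],[-1,0,0.5,0,-0.34],[-1,0,0,0,0]]]'
```

```text
time_s: 1.8
eef_pos: [313.9, -112.8, 558.1]
ee_rot: [-0.001, 0.98, 0.197, -0.001]
force: [0.9, -0.2, 0.0]
grip_width: 1.001
grip_force: 0.0
time_s: 2.5
eef_pos: [336.3, 78.2, 558.4]
ee_rot: [-0.0, 1.0, 0.001, -0.0]
force: [-0.4, -0.3, 0.9]
grip_width: 0.999
grip_force: 0.0
```

```bash
python3 -m handwheel '[[[-1,0,0,-0.9,0],[-1,0.2,0,-1,0],[-1,0.2,0,-1,0],[-1,0.2,0,-1,0],[-1,0.3,0,-1,0],[-1,0.3,-0.2,-1,0],[-1,0.3,-0.3,-1,0],[-1,0.31,-0.22,-1,0],[-1,0,0,-1,0],[-1,0,0,0,0]]]'
```

```text
time_s: 3.5
eef_pos: [419.0, 42.4, 123.9]
ee_rot: [-0.001, 1.0, -0.001, -0.006]
force: [-0.2, 0.6, -0.5]
grip_width: 0.999
grip_force: 0.0
```

```bash
python3 -m handwheel '[[[-1,0,0,0,0]]]'; python3 - <<'E'
from h import *
import pickle
for n in("scene","top"):
    c=optics.capture(n);cv2.imwrite(f"pics/{n}1.png",c["img"]);print(n,proj(c,ctrl.sense()["eef_pos"]))
a=cv2.imread("pics/scene1.png")[190:390,290:520];b=cv2.imread("pics/top1.png")[220:420,300:480]
cv2.imwrite("pics/m1.png",np.hstack([cv2.resize(a,None,fx=1.9,fy=1.9),cv2.resize(b,None,fx=1.9,fy=1.9)]))
E
```

```text
time_s: 3.6
eef_pos: [422.5, 42.4, 129.7]
ee_rot: [-0.0, 1.0, -0.0, -0.0]
force: [0.1, -0.2, 0.9]
grip_width: 1.0
grip_force: 0.0
scene [415.05829756 257.23357532]
top [387.78388329 326.54258794]
```

View pics/m1.png

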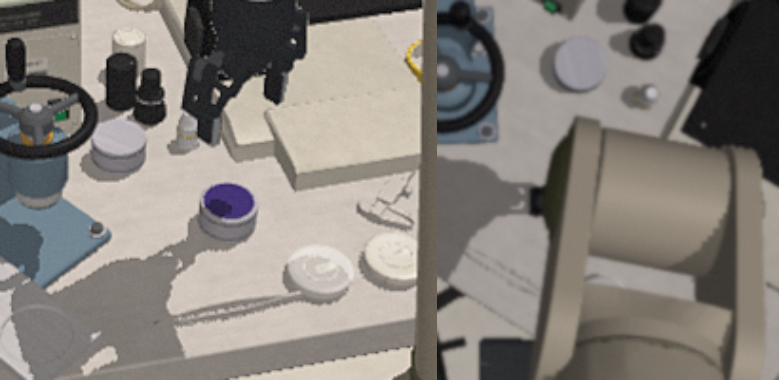

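The scene view shows the open gripper squarely above the wafer block at (409,298), so I'll descend and close to centre it in y.

```bash
python3 -m handwheel '[[[-1,0.08,0,-0.6,0],[-1,0,0,-0.6,0],[-1,0,0,-0.6,0],[-1,0,0,-0.4,0],[-1,0,0,-0.25,0],[-1,0,0,0,0],[-0.2,0,0,0,0],[-0.2,0,0,0,0],[-0.2,0,0,0,0],[-0.2,0,0,0,0]]]' 20
python3 -m handwheel '[[[-0.2,0,0,0,0],[-0.2,0,0,0,0],[-0.2,0,0,0,0]]]'
```

```text
time_s: 4.7
eef_pos: [427.3, 42.6, 8.0]
ee_rot: [0.0, 1.0, -0.0, 0.002]
force: [-0.9, -1.3, 7.5]
grip_width: 0.684
grip_force: 19.8
time_s: 5.0
eef_pos: [427.3, 42.6, 8.0]
ee_rot: [0.0, 1.0, -0.0, 0.002]
force: [-1.8, -1.5, 8.5]
grip_width: 0.684
grip_force: 19.8
```

```bash
python3 -m handwheel '[[[-1,0,0,0,0],[-1,0,0,0,0],[-1,0,0,0,0],[-1,0,0,0,0.75],[-1,0,0,0,0.75],[-1,0,0,0,0.75],[-1,0,0,0,0.75],[-1,0,0,0,0.75],[-1,0,0,0,0.75],[-1,0,0,0,0.75]]]'
python3 -m handwheel '[[[-1,0,0,0,0.75],[-1,0,0,0,0.75],[-1,0,0,0,0.75],[-1,0,0,0,0.75],[-1,0,0,0,0.75],[-1,0,0,0,0.75],[-1,0,0,0,0.75],[-1,0,0,0,0.75],[-1,0,0,0,0],[-1,0,0,0,0]]]'
python3 -m handwheel '[[[-0.2,0,0,0,0],[-0.2,0,0,0,0],[-0.2,0,0,0,0],[-0.2,0,0,0,0],[-0.2,0,0,0,0],[-0.2,0,0,0,0]]]' 35
```

```text
time_s: 6.0
eef_pos: [426.2, 42.9, 6.5]
ee_rot: [-0.0, 0.933, 0.36, 0.0]
force: [0.6, -0.4, 0.5]
grip_width: 0.997
grip_force: 0.0
time_s: 7.0
eef_pos: [426.2, 42.9, 6.5]
ee_rot: [-0.0, 0.708, 0.706, 0.0]
force: [1.0, -0.2, -0.0]
grip_width: 0.999
grip_force: 0.0
time_s: 7.6
eef_pos: [426.6, 42.9, 6.9]
ee_rot: [0.0, 0.708, 0.706, 0.0]
force: [-0.2, -0.3, 7.0]
grip_width: 0.678
grip_force: 36.5
```

```bash
python3 -m handwheel '[[[-0.2,0,0,0.2,0],[-0.2,0,0,0.5,0],[-0.2,-0.2,0,0.6,0],[-0.2,-0.4,0.2,0.6,0],[-0.2,-0.4,0.5,0,0],[-0.2,0,0.7,0,0],[-0.2,0,0.8,0,0],[-0.2,0,0.8,0,0],[-0.2,0,0.8,0,0],[-0.2,0.3,0.7,0,0]]]'
python3 -m handwheel '[[[-0.2,0.4,0.4,0,0],[-0.2,0.4,0.18,0,0],[-0.2,0,0,0,0],[-0.2,0,0,-0.3,0],[-0.2,0,0,-0.3,0],[-0.2,0,0,-0.2,0],[-0.2,0,0,0,0],[-0.2,0,0,0,0]]]'
```

```text
time_s: 8.6
eef_pos: [389.4, 269.7, 101.6]
ee_rot: [-0.0, 0.707, 0.707, -0.001]
force: [1.4, -1.0, -4.5]
grip_width: 0.676
grip_force: 40.1
time_s: 9.4
eef_pos: [431.2, 296.8, 61.9]
ee_rot: [-0.0, 0.707, 0.707, 0.0]
force: [0.1, 0.4, -4.3]
grip_width: 0.675
grip_force: 40.1
```

```bash
python3 - <<'E'
from h import *
import pickle
s=ctrl.sense();print(s["eef_pos"])
c=optics.capture("scene");a=c["img"][280:400,240:380];cv2.imwrite("pics/s2.png",cv2.resize(a,None,fx=5,fy=5,interpolation=cv2.INTER_CUBIC))
T=optics.capture("top");cv2.imwrite("pics/top2.png",T["img"])
# expected block circles drawn numerically
for z in (s["eef_pos"][2]-7,):print([proj(c,(s["eef_pos"][0]+30*np.cos(a),s["eef_pos"][1]+30*np.sin(a),z)).round(1) for a in np.arange(0,6.28,np.pi/2)])
E
```

```text
[431.2120937  296.81950723  61.90253749]
[array([297.1, 343.5]), array([294.6, 362.5]), array([319.6, 363.6]), array([321.3, 344.5])]
```

View pics/s2.png

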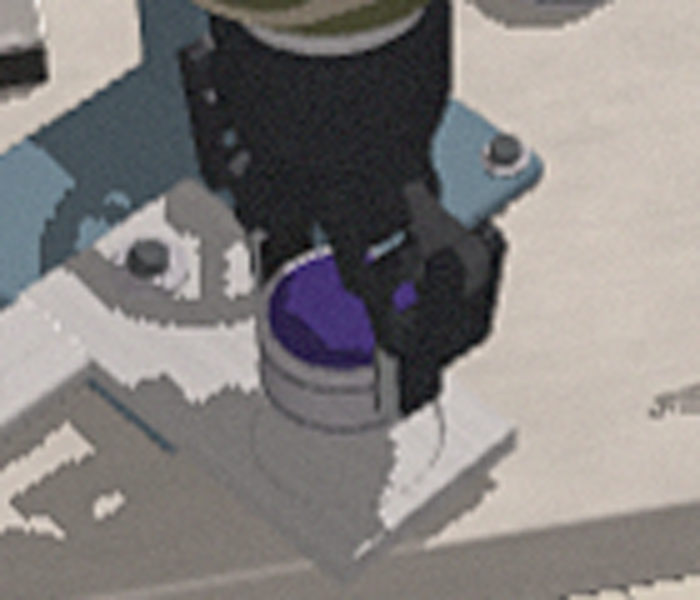

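The scene crop shows the block held level above the pocket, which shows under it at (348,445) in the crop. I'll lower it.

```bash
python3 -m handwheel '[[[-0.2,0,0,-0.2,0],[-0.2,0,0,-0.2,0],[-0.2,0,0,-0.12,0],[-0.2,0,0,-0.08,0],[-0.2,0,0,0,0],[-0.2,0,0,0,0]]]'
python3 -m handwheel '[[[-0.2,0,0,-0.04,0],[-0.2,0,0,-0.04,0],[-0.2,0,0,0,0],[-0.2,0,0,0,0]]]'
```

```text
time_s: 10.1
eef_pos: [431.4, 297.0, 31.6]
ee_rot: [0.0, 0.707, 0.707, 0.0]
force: [0.1, 0.8, -4.0]
grip_width: 0.679
grip_force: 40.2
time_s: 10.5
eef_pos: [431.5, 297.2, 28.9]
ee_rot: [0.0, 0.707, 0.707, 0.001]
force: [-4.4, -1.2, 9.7]
grip_width: 0.675
grip_force: 41.6
```

```bash
python3 -m handwheel '[[[-0.5,0,0,0,0],[-1,0,0,0,0],[-1,0,0,0,0],[-1,0,0,0,0],[-1,0,0,0.4,0],[-1,0,0,0.8,0],[-1,0,0.3,1,0],[-1,0,0.9,0,0],[-1,0,0.9,0,0],[-1,0,0,0,0]]]'
python3 - <<'E'
from h import *
S=optics.capture("scene")
m=cv2.inRange(cv2.cvtColor(S["img"],cv2.COLOR_BGR2HSV),(115,90,30),(140,255,255));m[:, :250]=0;m[:,360:]=0;m[:300]=0
M=cv2.moments(m,True);p=(M["m10"]/M["m00"],M["m01"]/M["m00"]);print(M["m00"],p,atz(S,p,55),proj(S,(431.5,297,55)))
a=S["img"][300:400,200:360];cv2.imwrite("pics/s3.png",cv2.resize(a,None,fx=5,fy=5,interpolation=cv2.INTER_CUBIC))
E
```

```text
time_s: 11.5
eef_pos: [430.5, 405.0, 135.3]
ee_rot: [-0.0, 0.706, 0.708, 0.001]
force: [-0.1, -0.3, -0.1]
grip_width: 0.998
grip_force: 0.0
524.0 (308.3320610687023, 354.4503816793893) [429.11400877 298.18666376  55.        ] [307.96141517 353.29361384]
```

View pics/s3.png

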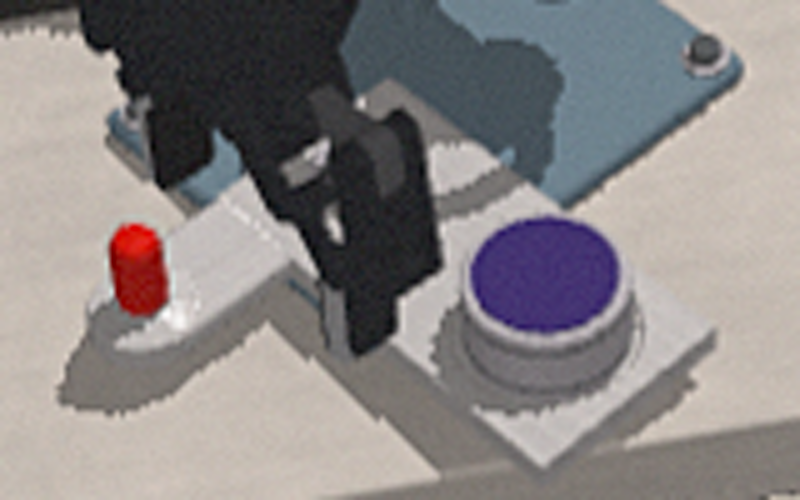

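The scene crop shows the block seated flat in the pocket, wafer at (545,272) in the crop, with the gripper clear. Next is the knob: I'll compute the arc steps and move above it.

```bash
python3 - <<'E'
import numpy as np
a=np.radians(91+5*np.arange(0,21));P=92.1*np.c_[np.cos(a),np.sin(a)]
print((np.diff(P,axis=0)/50).round(2).tolist());print(P[-3:]+[536.5,302.5])
E
python3 -m handwheel '[[[0,0.6,0,0,0],[0.34,0.8,-0.1,0,0],[0.34,0.69,-0.08,0,0],[0.34,0,0,-0.5,0],[0.34,0,0,-0.5,0],[0.34,0,0,-0.1,0],[0.34,0,0,0,0]]]'
python3 -m handwheel '[[[0.34,0,0,-0.3,0],[0.34,0,0,-0.3,0],[0.34,0,0,-0.3,0],[0.34,0,0,0,0]]]'
```

```text
[[-0.16, -0.01], [-0.16, -0.02], [-0.16, -0.04], [-0.15, -0.05], [-0.15, -0.06], [-0.14, -0.08], [-0.13, -0.09], [-0.13, -0.1], [-0.12, -0.11], [-0.11, -0.12], [-0.1, -0.13], [-0.08, -0.14], [-0.07, -0.14], [-0.06, -0.15], [-0.05, -0.15], [-0.03, -0.16], [-0.02, -0.16], [-0.0, -0.16], [0.01, -0.16], [0.02, -0.16]]
[[444.41402728 300.89263337]
 [444.90453344 292.87292853]
 [446.0921364  284.92649153]]
time_s: 12.25
eef_pos: [535.6, 391.5, 80.0]
ee_rot: [-0.0, 0.708, 0.707, -0.001]
force: [0.6, 1.0, 0.4]
grip_width: 0.326
grip_force: 0.0
time_s: 12.65
eef_pos: [534.4, 391.6, 32.5]
ee_rot: [-0.001, 0.707, 0.707, -0.002]
force: [0.2, 0.2, -0.6]
grip_width: 0.333
grip_force: 0.0
```

```bash
python3 -m handwheel '[[[0.34,0,0.08,0,0],[0.34,-0.16,-0.01,0,0.62],[0.34,-0.16,-0.02,0,0.63],[0.34,-0.16,-0.04,0,0.62],[0.34,-0.15,-0.05,0,0.63],[0.34,-0.15,-0.06,0,0.62],[0.34,-0.14,-0.08,0,0.63],[0.34,0,0,0,0]]]'
python3 - <<'E'
from h import *
S=optics.capture("scene")
h=cv2.cvtColor(S["img"],cv2.COLOR_BGR2HSV)
for n,lo,hi in(("wafer",(115,90,30),(140,255,255)),("knob",(0,150,60),(8,255,255))):
    m=cv2.inRange(h,lo,hi);m[:,:200]=0;m[:,370:]=0;m[:240]=0;M=cv2.moments(m,True);p=(M["m10"]/max(1,M["m00"]),M["m01"]/max(1,M["m00"]));print(n,M["m00"],p,atz(S,p,55 if n=="wafer" else 45))
E
```

```text
time_s: 13.45
eef_pos: [489.6, 383.6, 36.2]
ee_rot: [0.0, 0.5, 0.866, 0.0]
force: [0.4, 0.1, 0.7]
grip_width: 0.33
grip_force: 0.0
wafer 477.0 (323.64150943396226, 335.4842767295597) [444.05798805 250.03450413  55.        ]
knob 150.0 (246.74666666666667, 364.1) [490.04342149 385.08934596  45.        ]
```

```bash
python3 -m handwheel '[[[0.34,-0.13,-0.09,0,0.62],[0.34,-0.13,-0.1,0,0.63],[0.34,-0.12,-0.11,0,0.62],[0.34,-0.11,-0.12,0,0.63],[0.34,-0.1,-0.13,0,0.62],[0.34,-0.08,-0.14,0,0.63],[0.34,-0.07,-0.14,0,0.62],[0.34,0,0,0,0]]]'
python3 -m handwheel '[[[0.34,-0.06,-0.15,0,0.63],[0.34,-0.05,-0.15,0,0.62],[0.34,-0.03,-0.16,0,0.63],[0.34,-0.02,-0.16,0,0.62],[0.34,0,-0.1,0,0],[0.34,0,-0.04,0,0],[0.34,0,0,0,0]]]'
```

```text
time_s: 14.3
eef_pos: [453.1, 341.7, 35.9]
ee_rot: [0.0, 0.218, 0.976, 0.0]
force: [-0.2, 0.9, -0.3]
grip_width: 0.327
grip_force: 0.0
time_s: 15.0
eef_pos: [445.0, 303.8, 35.4]
ee_rot: [0.0, 0.046, 0.999, -0.0]
force: [0.0, 0.2, -0.3]
grip_width: 0.328
grip_force: 0.0
```

```bash
python3 -m handwheel '[[[0.34,0,-0.05,0,0],[0.34,0,-0.05,0,0],[0.34,0,0,0,0]]]'
python3 -m handwheel '[[[0.34,0,-0.04,0,0],[0.34,0,0,0,0]]]'
python3 -m handwheel '[[[0.34,0,-0.04,0,0],[0.34,0,0,0,0]]]'
```

```text
time_s: 15.3
eef_pos: [444.8, 298.5, 35.3]
ee_rot: [-0.0, 0.045, 0.999, -0.0]
force: [0.1, -0.6, -1.2]
grip_width: 0.331
grip_force: 0.0
time_s: 15.5
eef_pos: [444.7, 297.4, 35.4]
ee_rot: [0.0, 0.045, 0.999, 0.001]
force: [-0.2, 5.9, -0.9]
grip_width: 0.329
grip_force: 3.1
time_s: 15.7
eef_pos: [444.7, 297.1, 35.4]
ee_rot: [0.001, 0.045, 0.999, 0.003]
force: [-0.6, 19.2, -4.9]
grip_width: 0.329
grip_force: 9.3
```

```bash
python3 -m handwheel '[[[0.34,0,0.1,0,0],[0.34,0,0,0,0],[0.34,0,0,0.6,0],[0.34,-0.3,0,1,0],[-0.1,-0.3,0.3,1,0],[-0.1,-0.3,0.3,1,0],[-0.1,0,0,1,0],[-0.1,0,0,0.5,0],[-0.1,0,0,0,0]]]'
python3 - <<'E'
from h import *
import pickle
S=pickle.load(open("scene0.pkl","rb"));T=pickle.load(open("top0.pkl","rb"))
s=lambda u,v:(210+(u+.5)/3-.5,200+(v+.5)/3-.5)
t=lambda u,v:(195+(u+.5)/3.8-.5,210+(v+.5)/3.8-.5)
print("mid S",atz(S,s(265.5,70),196),"top S",atz(S,s(264,36),214),"base",atz(S,s(268,107),174))
print("T",atz(T,t(445,60),196),atz(T,t(447,50),214),atz(T,t(441,74),174))
for a in(-15,-20,-25):
  print(a,[proj(c,(542.5+52*np.cos(np.radians(a)),197.7+52*np.sin(np.radians(a)),196)) for c in(S,T)])
print(s(265.5,70),t(445,60))
# dark blob in top
S2=optics.capture("scene");T2=optics.capture("top")
a=cv2.resize(S2["img"][190:370,200:360],None,fx=2.5,fy=2.5,interpolation=cv2.INTER_CUBIC);b=cv2.resize(T2["img"][210:360,200:353],None,fx=2.5,fy=3,interpolation=cv2.INTER_CUBIC)
cv2.imwrite("pics/m4.png",np.hstack([a,b]))
m=cv2.inRange(cv2.cvtColor(S2["img"],cv2.COLOR_BGR2HSV),(115,90,30),(140,255,255));m[:,:250]=0;m[:,360:]=0;m[:240]=0;print("wafer px",m.sum()//255)
E
```

```text
time_s: 16.6
eef_pos: [403.7, 327.6, 284.1]
ee_rot: [0.003, 0.044, 0.999, 0.002]
force: [0.3, 0.2, -0.7]
grip_width: 0.552
grip_force: 0.0
mid S [581.21308445 188.34079083 196.        ] top S [589.14503825 182.08383784 214.        ] base [574.43722487 193.04326857 174.        ]
T [594.08480576 181.99117942 196.        ] [594.42991803 180.22929445 214.        ] [592.49970843 184.90549798 174.        ]
-15 [array([295.87883221, 219.22839134]), array([310.42940187, 226.1571879 ])]
-20 [array([298.18807349, 218.59866558]), array([312.88286184, 226.95594293])]
-25 [array([300.56460454, 218.09143719]), array([315.25624658, 227.96215679])]
(298.1666666666667, 223.0) (311.7368421052632, 225.42105263157896)
wafer px 109
```

View pics/m4.png

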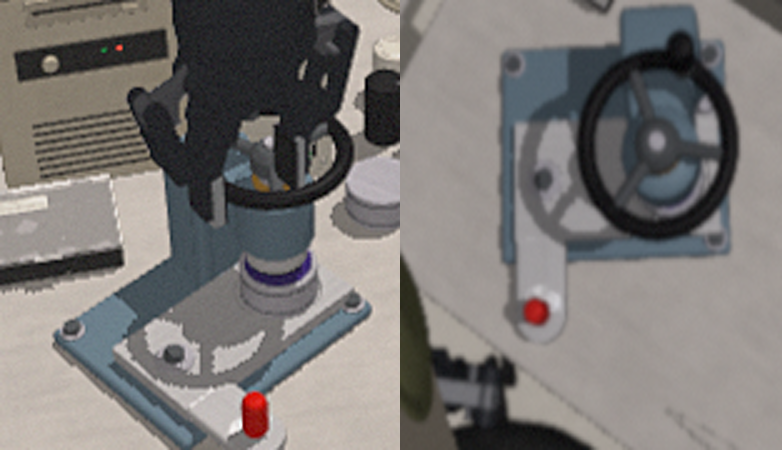

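The picture shows the tray home with the block under the pad, and the crank still at its start position. I'll approach the crank at about (592,181).

```bash
python3 -m handwheel '[[[-0.1,0.6,-0.45,0,0],[0,0.8,-0.6,0,0],[0,0.8,-0.62,0,0],[0,0.8,-0.63,0,0],[0,0.76,-0.63,0,0],[0,0,0,0,0],[0,0,0,0,0]]]'
python3 - <<'E'
from h import *
import pickle
S=pickle.load(open("scene0.pkl","rb"))
for z in(218,196,172):print(z,(proj(S,(591.7,181.2,z))-[210,200]+.5)*3-.5)
E
```

```text
time_s: 17.4
eef_pos: [589.6, 180.8, 277.9]
ee_rot: [-0.002, 0.045, 0.999, -0.0]
force: [-0.9, 0.6, -0.2]
grip_width: 0.498
grip_force: 0.0
218 [262.1745693   28.17503199]
196 [263.58075979  57.4074927 ]
172 [265.07698602  88.49428306]
```

```bash
python3 -m handwheel '[[[0,0,0,-0.5,0],[0,0,0,-0.5,0],[0,0,0,-0.3,0],[0,0,0,0,0],[0,0,0,0,0]]]'
python3 -m handwheel '[[[0,0,0,-0.3,0],[0,0,0,-0.3,0],[0,0,0,-0.1,0],[0,0,0,0,0],[0,0,0,0,0]]]'
```

```text
time_s: 17.9
eef_pos: [589.0, 182.5, 215.8]
ee_rot: [-0.0, 0.044, 0.999, -0.0]
force: [0.0, -1.0, 0.3]
grip_width: 0.503
grip_force: 0.0
time_s: 18.4
eef_pos: [589.9, 182.0, 181.5]
ee_rot: [0.001, 0.044, 0.999, 0.0]
force: [1.2, 0.1, 0.3]
grip_width: 0.499
grip_force: 0.0
```

```bash
python3 -m handwheel '[[[0,0.03,0,0,0],[0.8,0,0,0,0],[0.8,0,0,0,0],[0.8,0,0,0,0],[0.8,0,0,0,0],[0.8,0,0,0,0]]]' 25
```

```text
time_s: 19.0
eef_pos: [591.3, 181.8, 180.8]
ee_rot: [0.0, 0.044, 0.999, 0.0]
force: [0.6, -0.6, 4.4]
grip_width: 0.226
grip_force: 26.7
```

```bash
python3 - <<'E'
import numpy as np
a=np.radians(-18.5-15*np.arange(0,25));P=52*np.c_[np.cos(a),np.sin(a)]/50
Q=P.round(2)
for i,d in enumerate(np.diff(Q,axis=0).round(2).tolist()):print(i,d,(Q[i+1]*50+[542.5,198.2]).round(1))
E
python3 -m handwheel '[[[0.8,-0.09,-0.25,-0.01,0],[0.8,-0.16,-0.22,-0.01,0],[0.8,0,0,0,0]]]'
```

```text
0 [-0.12, -0.24] [586.  169.7]
1 [-0.18, -0.21] [577.  159.2]
2 [-0.23, -0.15] [565.5 151.7]
3 [-0.25, -0.09] [553.  147.2]
4 [-0.27, -0.02] [539.5 146.2]
5 [-0.27, 0.05] [526.  148.7]
6 [-0.24, 0.12] [514.  154.7]
7 [-0.21, 0.18] [503.5 163.7]
8 [-0.15, 0.23] [496.  175.2]
9 [-0.09, 0.25] [491.5 187.7]
10 [-0.02, 0.27] [490.5 201.2]
11 [0.05, 0.27] [493.  214.7]
12 [0.12, 0.24] [499.  226.7]
13 [0.18, 0.21] [508.  237.2]
14 [0.23, 0.15] [519.5 244.7]
15 [0.25, 0.09] [532.  249.2]
16 [0.27, 0.02] [545.5 250.2]
17 [0.27, -0.05] [559.  247.7]
18 [0.24, -0.12] [571.  241.7]
19 [0.21, -0.18] [581.5 232.7]
20 [0.15, -0.23] [589.  221.2]
21 [0.09, -0.25] [593.5 208.7]
22 [0.02, -0.27] [594.5 195.2]
23 [-0.05, -0.27] [592.  181.7]
time_s: 19.3
eef_pos: [576.2, 159.1, 179.7]
ee_rot: [-0.002, 0.044, 0.999, 0.001]
force: [-9.3, 7.9, 7.7]
grip_width: 0.222
grip_force: 27.1
```

```bash
python3 -m handwheel '[[[0.8,-0.25,-0.12,-0.01,0],[0.8,-0.26,-0.07,-0.01,0],[0.8,-0.27,-0.02,-0.01,0],[0.8,0,0,0,0]]]'
```

```text
time_s: 19.7
eef_pos: [538.3, 147.0, 178.3]
ee_rot: [-0.0, 0.044, 0.999, -0.001]
force: [-2.2, -2.7, 4.7]
grip_width: 0.224
grip_force: 26.9
```

```bash
python3 -m handwheel '[[[0.8,-0.27,0.05,-0.01,0],[0.8,-0.24,0.12,-0.01,0],[0.8,-0.21,0.17,-0.01,0],[0.8,-0.14,0.23,-0.01,0],[0.8,-0.08,0.25,-0.01,0],[0.8,-0.02,0.27,-0.01,0],[0.8,0,0,0,0]]]'
```

```text
time_s: 20.4
eef_pos: [490.5, 203.6, 175.2]
ee_rot: [-0.001, 0.044, 0.999, 0.0]
force: [-6.8, 2.1, 10.3]
grip_width: 0.223
grip_force: 27.4
```

```bash
python3 -m handwheel '[[[0.8,0.04,0.25,-0.01,0],[0.8,0.11,0.23,-0.01,0],[0.8,0.18,0.2,-0.01,0],[0.8,0.22,0.14,-0.01,0],[0.8,0.25,0.09,-0.01,0],[0.8,0.27,0.02,-0.01,0],[0.8,0,0,0,0]]]'
```

```text
time_s: 21.1
eef_pos: [546.5, 250.4, 172.3]
ee_rot: [0.001, 0.044, 0.999, 0.002]
force: [1.4, 9.3, 5.2]
grip_width: 0.224
grip_force: 26.9
```

```bash
python3 -m handwheel '[[[0.8,0.27,-0.03,-0.01,0],[0.8,0.24,-0.12,-0.01,0],[0.8,0.21,-0.18,-0.01,0],[0.8,0.15,-0.23,-0.01,0],[0.8,0.09,-0.25,-0.01,0],[0.8,0.02,-0.27,-0.01,0],[0.8,0,0,0,0]]]'
```

```text
time_s: 21.8
eef_pos: [593.9, 193.3, 169.2]
ee_rot: [-0.001, 0.045, 0.999, -0.0]
force: [-2.8, -0.7, 6.8]
grip_width: 0.221
grip_force: 27.0
```

```bash
python3 -m handwheel '[[[0.8,-0.05,-0.27,-0.01,0],[0.8,-0.08,-0.17,-0.01,0],[0.8,0,0,0,0]]]'
python3 -m handwheel '[[[0.8,-0.1,-0.15,-0.01,0],[0.8,0,0,0,0]]]'
```

```text
time_s: 22.1
eef_pos: [586.8, 172.0, 168.4]
ee_rot: [-0.001, 0.045, 0.999, 0.0]
force: [-3.8, 0.6, 8.0]
grip_width: 0.224
grip_force: 27.1
time_s: 22.3
eef_pos: [584.0, 170.4, 168.6]
ee_rot: [0.004, 0.044, 0.999, 0.006]
force: [9.9, 30.7, 3.6]
grip_width: 0.221
grip_force: 28.6
```

The crank met a rigid resistance of 32 N after about 375°, which is the stop. I'll release and withdraw.

```bash
python3 -m handwheel '[[[0.8,0.03,0.04,0,0],[0.2,0,0,0,0],[0,0,0,0,0],[0,0,0,0,0],[0,0,0,0,0],[0,0,0,0.3,0],[0,0,0,0.7,0],[0,0,0,0.9,0],[0,0,0,0.5,0],[0,0,0,0,0]]]'
python3 - <<'E'
from h import *
S=optics.capture("scene");T=optics.capture("top")
# expected crank mid at stop vs dark pixels in top
a=np.radians(-34);p=(542.5+52*np.cos(a),198.2+52*np.sin(a))
for c in(S,T):
    u=proj(c,(*p,200)).round().astype(int);print(u,c["img"][u[1]-1:u[1]+2,u[0]-1:u[0]+2].mean(2).round())
m=cv2.inRange(cv2.cvtColor(S["img"],cv2.COLOR_BGR2HSV),(115,90,30),(140,255,255));m[:,:250]=0;m[:,360:]=0;m[:240]=0;print("wafer px",m.sum()//255)
k=cv2.inRange(cv2.cvtColor(S["img"],cv2.COLOR_BGR2HSV),(0,150,60),(8,255,255));k[:,:200]=0;k[:,370:]=0;k[:240]=0;M=cv2.moments(k,True);print(atz(S,(M["m10"]/M["m00"],M["m01"]/M["m00"]),45))
E
```

```text
time_s: 23.3
eef_pos: [585.0, 167.1, 291.3]
ee_rot: [0.003, 0.044, 0.999, 0.0]
force: [0.0, 0.3, 0.0]
grip_width: 0.498
grip_force: 0.0
[305 216] [[30. 29. 24.]
 [37. 45. 47.]
 [45. 54. 55.]]
[319 230] [[ 26.  30.  29.]
 [ 52.  55.  62.]
 [ 92.  97. 104.]]
wafer px 52
[441.98817119 303.38218819  45.        ]
```

```bash
python3 - <<'E'
from h import *
S=optics.capture("scene");a=cv2.resize(S["img"][190:370,200:360],None,fx=2.5,fy=2.5,interpolation=cv2.INTER_CUBIC)
for i in(a,cv2.imread("pics/m4.png")[:,:400]):
    k=cv2.inRange(cv2.cvtColor(i,cv2.COLOR_BGR2HSV),(0,150,60),(8,255,255));k[:300]=0;M=cv2.moments(k,True);print(M["m10"]/M["m00"]/2.5,M["m01"]/M["m00"]/2.5)
print(ctrl.finish_job())
E
```

```text
101.70128755364807 165.79270386266094
101.82008547008547 165.74871794871794
the job is handed in; nothing more can be done
None
```

I handed the job in at about 23 s of the 72 s allowed. The wafer block is in the tray pocket, the tray is home against its stop, and the handwheel was turned about 375° until it met a firm stop. The gripper is clear, and the bare block, eyepiece and wafer case were not touched; I could not read the pad force or joint angles, and the hand-in gave no verdict.

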